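# Put the lids back on the kitchen canisters

### The job

The four storage canisters have been washed: put each wooden lid back on the canister it belongs to (large square, small square, round, oblong), seated flat all round with its plug in the mouth and its edges in line with the canister's. Leave the canisters standing where they are and do not disturb the mug or the pepper mill.

Things in the scene. Friction and masses are not known exactly. Their poses are not given: they have to be found in the camera images.
- large_square_canister: Loose, empty, open-topped black enamelled steel canister with a thin brass band near its rim, large square from above: 88 mm (its x) by 88 mm (its y) outside, 85 mm high, walls 4 mm, about 0.45 kg. Stands upright on the worktop. Origin: centre of its underside, z up; x and y are parallel to its walls.
- large_square_lid_center (a point): Loose wooden lid, large square, 0.09 kg, 40 mm high, right way up. From below: plug 6 mm deep, 66 by 66 mm, enters the mouth with 7 mm play a side; plate 8 mm thick, 96 (x) by 96 (y) mm, rests on the rim; central black bar handle 40 (x) by 16 (y) mm, 26 tall. The point: lid's centre, 20 mm above its underside, 14 above the plate's underside, 6 above the handle's foot. z up; x, y along its edges.
- small_square_canister: Loose, empty, open-topped black enamelled steel canister with a thin brass band near its rim, small square from above: 62 mm (its x) by 62 mm (its y) outside, 70 mm high, walls 4 mm, about 0.45 kg. Stands upright on the worktop. Origin: centre of its underside, z up; x and y are parallel to its walls.
- small_square_lid_center (a point): Loose wooden lid, small square, 0.09 kg, 40 mm high, right way up. From below: plug 6 mm deep, 40 by 40 mm, enters the mouth with 7 mm play a side; plate 8 mm thick, 70 (x) by 70 (y) mm, rests on the rim; central black bar handle 40 (x) by 16 (y) mm, 26 tall. The point: lid's centre, 20 mm above its underside, 14 above the plate's underside, 6 above the handle's foot. z up; x, y along its edges.
- round_canister: Loose, empty, open-topped black enamelled steel canister with a thin brass band near its rim, round from above: 84 mm in diameter outside, 80 mm high, walls 4 mm, about 0.45 kg. Stands upright on the worktop. Origin: centre of its underside, z up.
- round_lid_center (a point): Loose wooden lid, round, 0.09 kg, 40 mm high, right way up. From below: plug 6 mm deep, 62 mm across, enters the mouth with 7 mm play a side; plate 8 mm thick, 92 mm across, rests on the rim; central black bar handle 40 (x) by 16 (y) mm, 26 tall. The point: lid's centre, 20 mm above its underside, 14 above the plate's underside, 6 above the handle's foot. z up; its turn on the canister is free.
- oblong_canister: Loose, empty, open-topped black enamelled steel canister with a thin brass band near its rim, oblong from above: 104 mm (its x) by 62 mm (its y) outside, 75 mm high, walls 4 mm, about 0.45 kg. Stands upright on the worktop. Origin: centre of its underside, z up; x and y are parallel to its walls.
- oblong_lid_center (a point): Loose wooden lid, oblong, 0.09 kg, 40 mm high, right way up. From below: plug 6 mm deep, 82 by 40 mm, enters the mouth with 7 mm play a side; plate 8 mm thick, 112 (x) by 70 (y) mm, rests on the rim; central black bar handle 40 (x) by 16 (y) mm, 26 tall. The point: lid's centre, 20 mm above its underside, 14 above the plate's underside, 6 above the handle's foot. z up; x, y along its edges.
- mug: Bystander: white mug 82 mm in diameter, 95 mm high, handle on its +y side. Origin: centre of its underside. Leave alone.
- pepper_mill: Bystander: turned wooden pepper mill 54 mm in diameter, 140 mm high. Origin: centre of its underside. Leave alone.
Not all that is in view belongs to the job. What is shaped like the part that bears round_lid_center but blue or turquoise is not meant.

How it is judged (in metres and radians):
At the end, for the whole second after the job is handed in: Each lid lies level on its own canister, plate on the rim (within 3 mm), centred within 11 mm; square and oblong lids within 0.2 rad of the canister's edges (squares in any quarter turn); canisters upright, within 30 mm of their starts; all at rest (horizontal distance between large_square_lid_center and large_square_canister below 0.011 m and z of large_square_lid_center in the frame of large_square_canister between 0.096 and 0.102 m and angle between each of large_square_lid_center, large_square_canister, small_square_lid_center, small_square_canister, round_lid_center, round_canister, oblong_lid_center, oblong_canister's own z axis and vertical below 0.045 rad and distance of each of large_square_canister, small_square_canister, round_canister, oblong_canister from where it was at the start of the episode below 0.03 m and linear speed of each of large_square_canister, large_square_lid, small_square_canister, small_square_lid, round_canister, round_lid, oblong_canister, oblong_lid below 0.02 m/s and (angle between the x axis of large_square_lid_center and the x axis of large_square_canister, either way round below 0.2 rad or angle between the x axis of large_square_lid_center and the y axis of large_square_canister, either way round below 0.2 rad) and horizontal distance between small_square_lid_center and small_square_canister below 0.011 m and z of small_square_lid_center in the frame of small_square_canister between 0.081 and 0.087 m and (angle between the x axis of small_square_lid_center and the x axis of small_square_canister, either way round below 0.2 rad or angle between the x axis of small_square_lid_center and the y axis of small_square_canister, either way round below 0.2 rad) and horizontal distance between round_lid_center and round_canister below 0.011 m and z of round_lid_center in the frame of round_canister between 0.091 and 0.097 m and horizontal distance between oblong_lid_center and oblong_canister below 0.011 m and z of oblong_lid_center in the frame of oblong_canister between 0.086 and 0.092 m and angle between the x axis of oblong_lid_center and the x axis of oblong_canister, either way round below 0.2 rad); the robot touches nothing.
It fails at once if the mug was disturbed (distance of mug from where it was at the start of the episode above 0.025 m or angle between mug's own z axis and vertical above 0.35 rad).
It fails at once if the pepper mill was disturbed (distance of pepper_mill from where it was at the start of the episode above 0.025 m or angle between pepper_mill's own z axis and vertical above 0.35 rad).
It also fails if it takes over 106 s, if anything falls off the work surface, if the arm or the gripper's body presses on something with over 40 N, if the wrist force passes 120 N, or if a joint passes its speed limit or range.

### The arm

A 6-joint arm with a two-finger parallel gripper is mounted at the origin on the work surface. World frame = base frame: x ahead of the robot, y to its left, z up, the work surface at z = 0. Lengths are in mm, angles in degrees, forces in N, time in s.
With the tool pointing down it reaches from about 325 to 925 mm from the base axis. Payload 3.1 kg.
Tool frame: the origin (TCP) lies at the very end of the fingers, on their centre line; the grasp point (between the pads) lies grasp_offset behind it (grasp_offset is the distance from the TCP to the grasp point, in mm); z points along the fingers, y is the line along which they close (so a half turn about z gives the same grasp; the last joint's range is limited). The gripper opens to 85 mm and grips with 20 to 120 N. Pads are 22 mm wide; open, the fingers measure 114 mm over their backs; the gripper's body (76 mm by 85 mm) begins 54 mm behind the grasp point. The pads swing forward as they close: fully open they stand 13 mm farther back than shut.
Start: joints at [57.456, 12.427, 92.441, -0, 75.132, -6.429], TCP at [275.097, 561.214, 231.3] pointing down, gripper open.
Joint ranges: [-157.48, 157.48], [-44.54, 120.13], [17.64, 146.25], [-64.5, 244.5], [7.68, 150.69], [-147.95, 147.95]. Speed limits (degrees/s): [159.86, 159.86, 180, 180, 180, 180].

### API

Orientations are given as [roll, pitch, yaw] about the fixed x, y, z axes, in that order (R = Rz(yaw) Ry(pitch) Rx(roll)).
In Python, from station import * gives the robot as it stands. Calls block until the motion is done:
- goto(position, orientation): joint-space move of the TCP to a pose.
- move_l(position, attitude=None, speed=150): straight line of the TCP; attitude=None keeps the orientation; speed is the mean speed in mm/s.
- move_j(angles): joint-space move.
- grip(opening, squeeze=None): finger opening in mm; squeeze is the grip in N (None keeps the last); returns when the fingers have stopped.
- wait(seconds).
- solve_ik(position, orientation): joint angles nearest the present ones, or None.
- get_obs(): the state.
- get_image(name): name is "scene" or "side" or "wrist"; returns the picture (480x640x3 uint8, red, green, blue); there is no depth.
- get_calibration(name): a dict with "fx", "fy", "cx", "cy" (pixels), "R" (3x3) and "t" (3): a world point X has camera coordinates R X + t; the wrist camera has in their place "mount" (4x4, takes a point from camera to tool coordinates, whose origin is the TCP and whose axes are the flange's). Camera axes: x right, y down, z forward; pixel columns grow to the right and rows downward; lengths in mm; the calibration is good to about 2 mm. A picture is of the moment at which its call begins: read the wrist's pose just before it. get_calibration takes no time and is no camera call.
A pose or a line that the arm cannot do raises Unreachable and nothing moves.
- sign_off(): hands the job in; it is judged then, once.
Trained networks look in the newest picture that a camera, given by its name, has taken for a name from the list of things; names that differ only in an ending like _2 or _b are one class to them, and where a whole thing is asked for, a point or a joint stands for the part that bears it (a point fixed in the world has none). Each returns a list of dicts, best first, with "score" (0 to 1); they miss things now and then, are a little off and sometimes report something else, mostly with a low value. They report only what shows in the picture. A call takes as long as a camera call. They do not tell look-alikes from the thing itself.
- spot_in(name, camera): "extent" ([centre column, centre row, width, height] in pixels, round what is visible of it).
- regions_of(name, camera): "region" (480x640 bool, what is visible of it) and "extent" ([centre column, centre row, width, height] in pixels, round what is visible of it).
The state is a dict: "t": time; "joint_pos": joint angles; "qvel": joint speeds; "effort": joint torques, N m; "tcp_pos": TCP position; "ee_rot": TCP orientation; "wrist_force": force on the tool from outside, world axes, zero at the start; "moment": the same for the moment, N m; "grip_width": finger opening in mm; "grip_force": force on a finger pad.
Only numpy, scipy, OpenCV 4.12 (cv2) and the standard library are available. Lean on these libraries where they do the work, as an engineer would, in place of code of your own. Each camera call takes 0.05 s, during which the arm holds its last target. There are 200 camera calls.

## Working session

There is one attempt and no reset: what is moved stays moved. The work goes in short steps, each a Python script; the robot and the scene stay as the last script left them, time stands still between calls to the robot, and variables do not carry over. Pictures are saved under pics/ and viewed, at most 14 in all, crops included, and the job is handed in when it is done.

```bash
ls; mkdir -p pics
python3 - <<'E'
from station import *
import cv2
o=get_obs();print(o)
for c in("scene","side"):
    im=get_image(c);cv2.imwrite(f"pics/{c}0.png",im[:,:,::-1]);k=get_calibration(c);print(c,k)
    for n in "large_square_canister small_square_canister round_canister oblong_canister large_square_lid_center small_square_lid_center round_lid_center oblong_lid_center mug pepper_mill".split():
        print(n,[(round(d["score"],2),[round(float(v)) for v in d["extent"]]) for d in spot_in(n,c)[:4]])
print(get_calibration("wrist"),grasp_offset)
E
```

```text
pics
{'t': 0.0, 'joint_pos': array([ 5.74556680e+01,  1.24778950e+01,  9.25308385e+01, -7.60994952e-04,
        7.51325151e+01, -6.42881321e+00]), 'qvel': array([ 0.02028305,  0.03082075,  0.08127548, -0.01523479, -0.02917969,
        0.00142249]), 'effort': array([-8.86750087e-06, -3.96848774e+01, -3.03853154e+01, -1.11639761e-04,
        9.71202215e-03,  3.53192291e-06]), 'tcp_pos': array([274.64588705, 560.48834782, 229.93446519]), 'ee_rot': array([-1.79859557e+02, -1.50849807e-02,  1.53884659e+02]), 'wrist_force': array([-0.64441975, -0.51576003, -0.4238059 ]), 'moment': array([0.03379949, 0.05906575, 0.02392202]), 'grip_force': 0.0, 'grip_width': 85.11760971881}
scene {'fx': 527.5468820341881, 'fy': 527.5468820341881, 'cx': 318.73248487989855, 'cy': 241.50298508610453, 'R': array([[ 0.0809481 ,  0.99670903,  0.00430339],
       [ 0.77462987, -0.06019374, -0.6295437 ],
       [-0.62721286,  0.0542939 , -0.77695316]]), 't': array([ -25.58801398, -318.19284665, 1540.6274293 ])}
large_square_canister [(0.83, [422, 235, 61, 60])]
small_square_canister [(0.64, [219, 252, 40, 40]), (0.
[... 1109 characters left out ...]
])]
round_lid_center [(0.93, [346, 274, 44, 36]), (0.75, [318, 338, 59, 44]), (0.67, [395, 396, 68, 56])]
oblong_lid_center [(0.57, [293, 238, 55, 21])]
mug [(0.77, [535, 347, 86, 86])]
pepper_mill [(0.9, [247, 149, 25, 50])]
{'fx': 359.34500457990305, 'fy': 359.34500457990305, 'cx': 321.18577846236275, 'cy': 240.81701496291575, 'mount': array([[-8.98506875e-05, -9.61084127e-01, -2.76255846e-01,
         6.92545122e+01],
       [ 9.99999519e-01,  1.83476998e-04, -9.63554178e-04,
         8.55846753e-01],
       [ 9.76743219e-04, -2.76255800e-01,  9.61083648e-01,
        -1.43855549e+02],
       [ 0.00000000e+00,  0.00000000e+00,  0.00000000e+00,
         1.00000000e+00]])} 18.700000000000003
```

View pics/scene0.png

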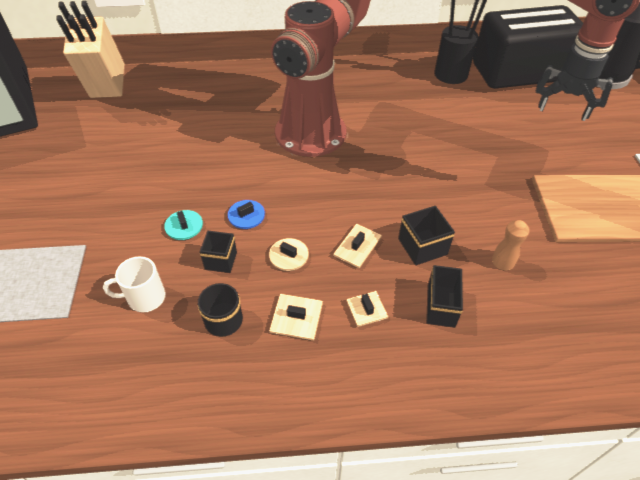

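View pics/side0.png

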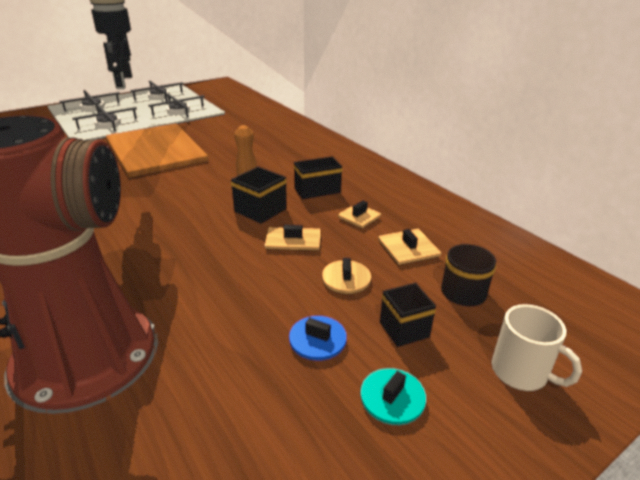

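The scene picture shows the round lid at (289,254), oblong lid (357,246), large square lid (297,317) and small square lid (368,308). The canisters are large square (426,235), oblong (445,296), small square (219,252) and round (221,310). The blue and turquoise lids at (246,213) and (183,225) are decoys. The side view agrees.

Next I'll look from the wrist over both clusters and fit silhouette models to the masks.

```bash
cat > h.py <<'E'
import numpy as np,cv2,pickle
from station import *
from scipy.optimize import minimize
from scipy.spatial.transform import Rotation as Ro
# name: (shape a,b, height)
CAN={"large_square":(88,88,85),"small_square":(62,62,70),"round":(84,0,80),"oblong":(104,62,75)}
LID={"large_square":(96,96),"small_square":(70,70),"round":(92,0),"oblong":(112,70)}
PIX={"large_square_canister":(426,235,45),"small_square_canister":(219,252,35),"round_canister":(221,310,40),"oblong_canister":(445,296,38),
"large_square_lid":(297,317,12),"small_square_lid":(368,308,12),"round_lid":(289,254,12),"oblong_lid":(357,246,12)}
def cam(name):
    k=get_calibration(name)
    K=np.array([[k["fx"],0,k["cx"]],[0,k["fy"],k["cy"]],[0,0,1]])
    if name!="wrist": return K,np.array(k["R"]),np.array(k["t"])
    o=get_obs(); T=np.eye(4);T[:3,:3]=Ro.from_euler("xyz",o["ee_rot"],degrees=True).as_matrix();T[:3,3]=o["tcp_pos"]
    M=np.linalg.inv(T@np.array(k["mount"])); return K,M[:3,:3],M[:3,3]
def proj(C,X):
    p=(np.atleast_2d(X)@C[1].T+C[2])@C[0].T; return p[:,:2]/p[:,2:]
def back(C,uv,z):
    d=C[1].T@np.linalg.inv(C[0])@np.array([uv[0],uv[1],1.]); c=-C[1].T@C[2]
    return c+d*(z-c[2])/d[2]
def prism(a,b,z0,z1):
    if b: q=np.array([[a,b],[-a,b],[-a,-b],[a,-b]])/2
    else:
        t=np.linspace(0,2*np.pi,48,endpoint=False); q=np.c_[np.cos(t),np.sin(t)]*a/2
    return np.vstack([np.c_[q,np.full(len(q),z)] for z in(z0,z1)])
def parts(n):
    s,kind=n.rsplit("_",1)
    if kind=="canister": return [prism(*CAN[s][:2],0,CAN[s][2])]
    return [prism(*LID[s],6,14),prism(40,16,14,40)]
S=4
def render(C,P,p):
    m=np.zeros((480*S,640*S),np.uint8); c,s=np.cos(p[2]),np.sin(p[2])
    for Q in P:
        W=Q@np.array([[c,s,0],[-s,c,0],[0,0,1]])+[p[0],p[1],0]
        cv2.fillConvexPoly(m,cv2.convexHull(((proj(C,W)+.5)*S).astype(np.float32)).astype(np.int32),1)
    return m
def fit(n,views,x0,yaws=None):
    P=parts(n); V=[(C,cv2.resize(m.astype(np.uint8),None,fx=S,fy=S,interpolation=cv2.INTER_NEAREST)) for C,m in views]
    def f(q):
        p=(q[0],q[1],q[2]/30); v=0
        for C,m in V:
            r=render(C,P,p); v-=(r&m).sum()/max(1,(r|m).sum())
        return v/len(V)
    yaws=np.radians(np.arange(0,180,22.5)) if yaws is None else yaws
    y=sorted(yaws,key=lambda a:f((x0[0],x0[1],a*30)))[:3]
    R=[minimize(f,[x0[0],x0[1],a*30],method="Nelder-Mead",options=dict(initial_simplex=[[x0[0]+6*i,x0[1]+6*j,a*30+5*k] for i,j,k in((0,0,0),(1,0,0),(0,1,0),(0,0,1))],maxfev=100,xatol=.2)) for a in y]
    R=min(R,key=lambda r:r.fun); return np.array([R.x[0],R.x[1],R.x[2]/30]),-R.fun
def masks(cams,name,C,xy):
    """best network mask for each object near its expected position"""
    out={}
    for n,(u,v,z) in PIX.items():
        e=proj(C,[*xy[n],z])[0]
        if not(20<e[0]<620 and 20<e[1]<460): continue
        nn=n if "canister" in n else n+"_center"
        g=[d for d in regions_of(nn,name) if np.hypot(*(np.array(d["extent"][:2])-e))<25]
        if g: out[n]=(C,g[0]["region"],round(g[0]["score"],2))
    return out
E
python3 - <<'E'
from h import *
C=cam("scene"); xy={n:back(C,v[:2],v[2])[:2] for n,v in PIX.items()}
for n,v in xy.items(): print(n,v.round())
V={n:[] for n in PIX}
get_image("scene")
def add(m):
    for n,v in m.items(): V[n].append(v)
add(masks(None,"scene",C,xy))
c=np.mean(list(xy.values()),0);print(c, get_obs()["t"])
for i,(yo) in enumerate((130,-120)):
    goto([c[0]+20,c[1]+yo,330],[180,0,0]); wait(.3)
    Cw=cam("wrist"); im=get_image("wrist"); cv2.imwrite(f"pics/w{i}.png",im[:,:,::-1]); add(masks(None,"wrist",Cw,xy))
print(get_obs()["t"])
pickle.dump((V,xy),open("v.pkl","wb"))
for n in V:
    print(n,[v[2] for v in V[n]])
    if V[n]:
        for vs in [V[n]]+([[v] for v in V[n]] if len(V[n])>1 else []):
            p,s=fit(n,[v[:2] for v in vs],xy[n]); print("  ",p[:2].round(1),np.degrees(p[2]).round(1),round(s,3))
E
```

```text
large_square_canister [446. 242.]
small_square_canister [ 452. -242.]
round_canister [ 612. -231.]
oblong_canister [613. 250.]
large_square_lid [625. -72.]
small_square_lid [614.  84.]
round_lid [452. -81.]
oblong_lid [441.  81.]
[531.86967488   3.7382206 ] 1.55
5.8083
large_square_canister [0.59, 0.57, 0.89]
   [446.2 239.5] 17.4 0.957
   [443.7 239.5] 17.4 0.973
   [446.7 238.7] 17.6 0.932
   [446.5 240. ] 17.1 0.99
small_square_canister [0.88, 0.95, 0.69]
   [ 451.9 -244.7] 76.7 0.946
   [ 450.2 -243.8] -12.3 0.964
   [ 451.9 -245.7] -12.9 0.982
   [ 452.  -244.9] 75.6 0.922
round_canister [0.8, 0.78]
   [ 612.6 -232.7] 0.9 0.962
   [ 611.  -232.3] 4.3 0.968
   [ 613.2 -233.3] 6.3 0.976
oblong_canister [0.88]
   [614.7 246.3] -13.4 0.985
large_square_lid [0.86, 0.84]
   [623.3 -75.7] -15.9 0.978
   [623.6 -75.7] -15.9 0.976
   [623.2 -75.5] 74.2 0.98
small_square_lid [0.76, 0.89, 0.57]
   [615.7  79.3] 13.8 0.94
   [613.2  81.3] 102.9 0.898
   [615.9  78.9] 13.2 0.979
   [615.9  79.5] 13.4 0.972
round_lid [0.67, 0.76, 0.71]
   [452.1 -84.3] 10.8 0.949
   [450.5 -81.6] 7.5 0.922
   [452.4 -84.8] 4.3 0.982
   [452.  -84.5] 4.8 0.97
oblong_lid [0.6, 0.87, 0.77]
   [437.2  81.9] 143.4 0.952
   [435.9  82. ] 143.9 0.962
   [437.6  81.6] 143.5 0.972
   [437.8  82.2] 143.0 0.945
```

View pics/w0.png

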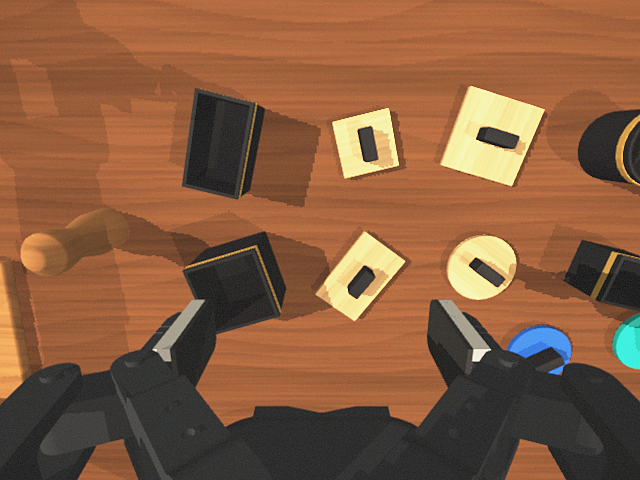

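View pics/w1.png

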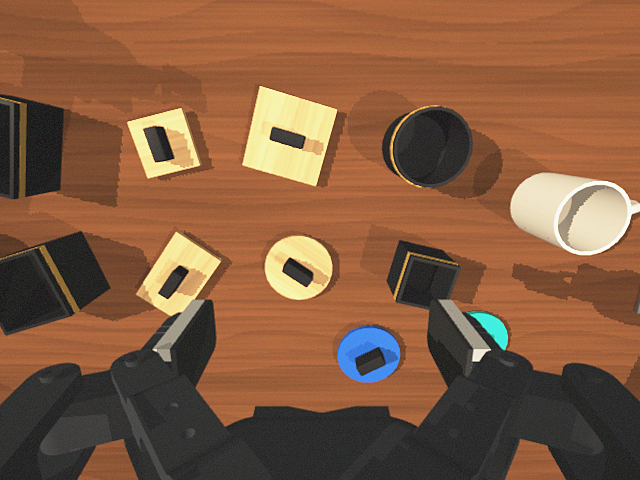

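Both wrist views confirm the layout. In w1 the round lid's handle runs from (285,262) to (312,280), and all fits agree to about 2 mm. I'll fit the handle directions from the dark pixels, then move the first lid.

```bash
cat > pp.py <<'E'
from h import *
def pick_yaw(pos,yaws):
    best=None
    for y in yaws:
        j=solve_ik(pos,[180,0,(y+180)%360-180])
        if j is not None and (best is None or abs(j[5])<best[0]): best=(abs(j[5]),(y+180)%360-180)
    return best[1]
def transfer(s,L,Cn):
    """L,Cn: (x,y,yaw deg) of lid and canister"""
    H=CAN[s][2]; zl=175
    per={"oblong":180,"round":1e-9}.get(s,90)
    d=0 if s=="round" else (Cn[2]-L[2]+per/2)%per-per/2
    y=pick_yaw([L[0],L[1],zl],[L[2],L[2]+180]); yp=y+d
    assert solve_ik([Cn[0],Cn[1],zl],[180,0,yp]) is not None
    goto([L[0],L[1],120],[180,0,y]); grip(45)
    move_l([L[0],L[1],18],speed=120); grip(5,40); o=get_obs()
    print(s,"grip",round(o["grip_width"],1),"f",round(o["grip_force"]),"z",o["tcp_pos"].round(1),o["ee_rot"].round(1))
    move_l([L[0],L[1],zl],speed=200); print(" lifted",round(get_obs()["grip_width"],1))
    goto([Cn[0],Cn[1],zl],[180,0,yp]); zp=18+H-6
    o=get_obs();e=o["tcp_pos"][:2]-Cn[:2]; print(" err",e.round(1),o["ee_rot"].round(1),np.round(yp,1))
    move_l([Cn[0],Cn[1],zp+10],speed=150); move_l([Cn[0],Cn[1],zp+.5],speed=40); wait(.2)
    o=get_obs(); print(" down",o["tcp_pos"].round(1),"F",o["wrist_force"].round(1))
    grip(45); move_l([Cn[0],Cn[1],zl],speed=200); print(" t",round(get_obs()["t"],1))
E
python3 - <<'E'
from pp import *
V,xy=pickle.load(open("v.pkl","rb")); w=[cv2.imread(f"pics/w{i}.png") for i in(0,1)]
import h
P={}
for n in V:
    vs=[v for v in V[n] if np.array(v[0][0])[0,0]<400]   # wrist only
    p,sc=fit(n,[v[:2] for v in vs],xy[n]); P[n]=p
    if n.endswith("lid"):
        mv=[]
        for v in vs:
            im=min(w,key=lambda im:-im[v[1]].mean())
            # choose the picture in which the mask is lid coloured
            mv.append((v[0],v[1]&(im.max(2)<75)))
        h.parts=lambda n:[prism(40,16,14,40)]
        q,s2=fit(n,mv,p[:2]); h.parts=parts
        P[n][2]=q[2]; print(n,"handle",q[:2].round(1),np.degrees(q[2]).round(1),round(s2,3),[int(m[1].sum()) for m in mv])
    print(n,p[:2].round(1),np.degrees(p[2]).round(1),round(sc,3))
P={n:np.array([*p[:2],np.degrees(p[2])]) for n,p in P.items()}; pickle.dump(P,open("P.pkl","wb"))
E
```

```text
large_square_canister [446.7 239. ] 17.5 0.959
small_square_canister [ 451.9 -245.2] -13.1 0.95
round_canister [ 613.2 -233.3] 6.3 0.976
oblong_canister [614.7 246.3] -13.4 0.985
large_square_lid handle [622.9 -74.4] 76.9 0.81 [537, 440]
large_square_lid [623.3 -75.7] 76.9 0.978
small_square_lid handle [615.6  79.3] 11.4 0.742 [456, 556]
small_square_lid [616.   79.2] 11.4 0.974
round_lid handle [451.8 -84.5] 53.6 0.666 [256, 473]
round_lid [452.2 -84.8] 53.6 0.975
oblong_lid handle [437.6  82.2] 139.7 0.812 [463, 425]
oblong_lid [438.   81.6] 139.7 0.957
```

Run:
```python
from pp import *
P=pickle.load(open("P.pkl","rb"))
for n,y in dict(large_square_lid=74.2,small_square_lid=13.3,round_lid=56,oblong_lid=143.3).items(): P[n][2]=y
pickle.dump(P,open("P.pkl","wb"))
s="oblong"; transfer(s,P[s+"_lid"],P[s+"_canister"])
cv2.imwrite("pics/a.png",get_image("wrist")[:,:,::-1])
```

```text
oblong grip 15.0 f 40 z [439.2  81.7  19. ] [1.799e+02 1.000e-01 1.433e+02]
 lifted 15.2
 err [-1.2 -0.9] [-179.9   -0.2  166.5] 166.6
 down [615.1 246.4  88. ] F [1.2 0.5 0.9]
 t 13.6
```

View pics/a.png

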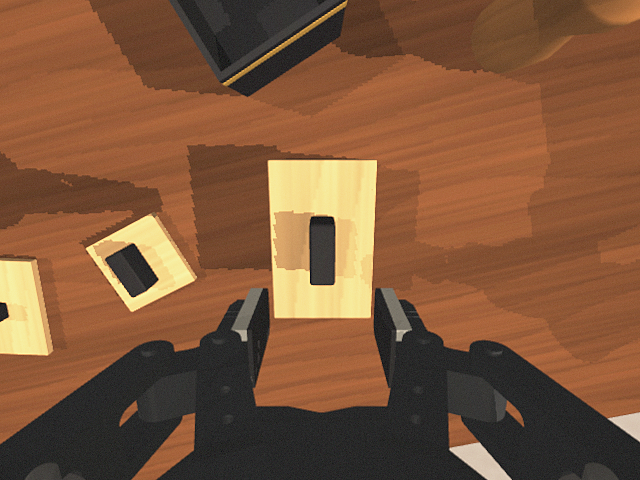

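The oblong lid lies square and level over the canister at (322,240), which is fully covered. I'll carry on with the other three, taking a wrist picture after each.

Run:
```python
from pp import *
P=pickle.load(open("P.pkl","rb"));ims=[]
for s in("small_square","large_square","round"):
    transfer(s,P[s+"_lid"],P[s+"_canister"]); ims.append(get_image("wrist")[100:380,:,::-1])
    if get_obs()["grip_width"]<20: break
cv2.imwrite("pics/b.png",cv2.resize(np.vstack(ims),(457,600)))
goto([420,-60,300],[180,0,0]); wait(.3)
S=get_image("scene");D=get_image("side")
cv2.imwrite("pics/c.png",np.hstack([cv2.resize(S[170:370,100:540],(440,200)),D[130:430,230:590][:200]])[:,:,::-1])
Sd=cv2.resize(S[170:370,90:550],None,fx=1.7,fy=1.7,interpolation=cv2.INTER_CUBIC)
Dd=cv2.resize(D[130:430,210:610],None,fx=.85,fy=.85)
cv2.imwrite("pics/d.png",Sd[:,:,::-1]); cv2.imwrite("pics/e.png",D[130:430,210:610,::-1].repeat(2,0).repeat(2,1))
print(get_obs()["t"])
```

```text
small_square grip 15.4 f 40 z [617.1  79.2  19.3] [ 1.80e+02 -1.00e-01  1.33e+01]
 lifted 14.8
 err [0.5 0.6] [-180.   -0.  -13.] -13.1
 down [ 452.6 -245.8   83.2] F [ 1.3 -1.4  2.6]
 t 21.9
large_square grip 15.0 f 40 z [624.5 -75.9  19.3] [179.9  -0.   74.2]
 lifted 15.0
 err [ 0.8 -0.5] [180.    0.  107.4] 107.5
 down [447.5 239.3  98.2] F [ 1.2 -0.7  1.9]
 t 29.0
round grip 15.1 f 40 z [453.3 -85.2  19. ] [179.9  -0.   56. ]
 lifted 15.2
 err [-1.3  1.1] [-179.8    0.    56. ] 56.0
 down [ 613.6 -233.5   93. ] F [0.1 0.1 1.4]
 t 35.9
37.425
```

View pics/b.png

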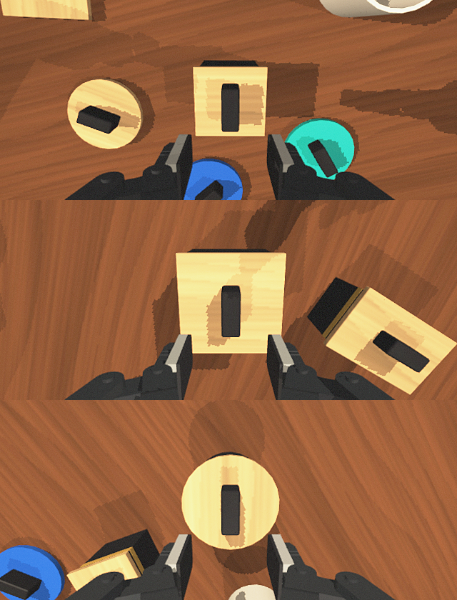

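View pics/e.png

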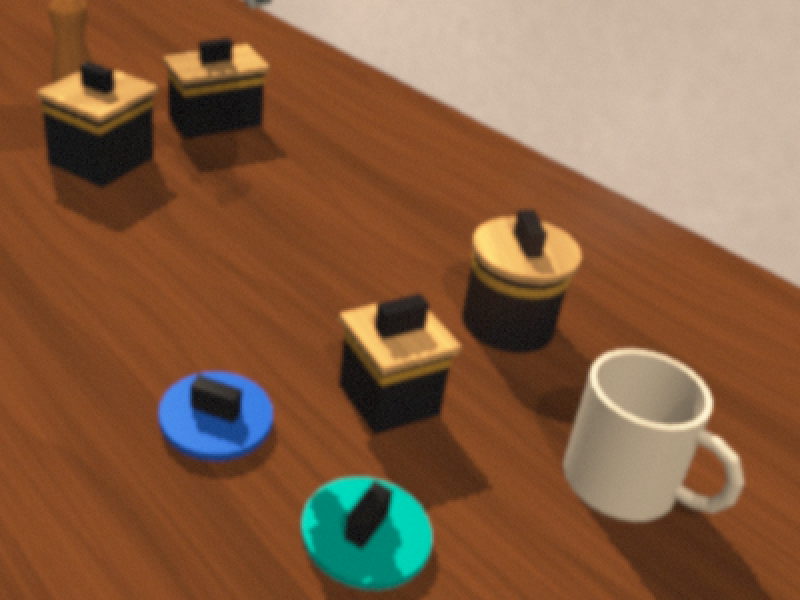

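View pics/d.png

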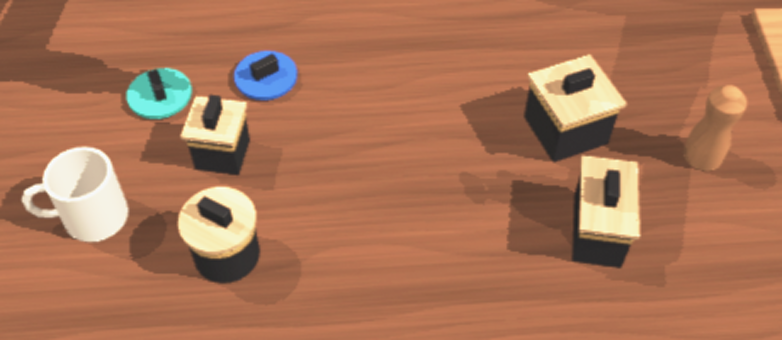

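All four lids lie flat with even gaps above the brass bands. None met resistance going down, so the plugs are in, and the mug and mill haven't moved. Handing in.

```bash
python3 -c "
from station import *
print(sign_off())"
```

```text
the job is handed in; nothing more can be done
None
```

I put all four lids back on their canisters and handed the job in at about 37 s of the 106 s allowed; the final pictures show every lid flat and in line, and the mug and pepper mill not visibly moved, but sign-off returned no verdict.

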